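# Stand up a fallen bottle and slide it into the bottle rack

## Robot

A 6-joint arm with a two-finger parallel gripper is mounted at the origin on a cart in front of the work surface, level with it; the furniture and walls round the work are solid. World frame = base frame: x ahead of the robot, y to its left, z up, the work surface at z = 0. Lengths are in m, angles in rad, forces in N, time in s.
With the tool pointing down it reaches from about 0.3 to 0.825 m from the base axis. Payload 5.4 kg.
Tool frame: the origin (TCP) lies on the centre line of the jaws, within the pads' length; the fingertips stand 22 mm ahead of it and the grasp point (between the pads) lies 3 mm ahead of it; z points along the fingers, y is the line along which they close (so a half turn about z gives the same grasp; the last joint's range is limited). The gripper opens to 92 mm and grips with 3 to 60 N. Pads are 20 mm wide; open, the fingers measure 128 mm over their backs; the gripper's body (75 mm by 189 mm) begins 69 mm behind the grasp point.
Start: joints at [0.926, 0.158, 1.597, -0, 1.386, -0.21], TCP at [0.242, 0.521, 0.237] pointing down, gripper open.
Joint ranges: [-2.91, 2.91], [-0.94, 2.29], [0.18, 2.7], [-1.29, 4.43], [0.17, 2.64], [-3, 3]. Speed limits (rad/s): [2.57, 2.57, 3.14, 3.14, 3.14, 3.14].

## Interface

Orientations are given as a unit quaternion [x, y, z, w].
In Python, from workcell import sensors, grab_frame, arm gives the robot as it stands.
- The arm moves only by the tool drive_tool, never from a script. Its argument "increments" is a list that holds one entry, the list of rows, each a list of 7 numbers: the shift along the tool's x, y, z as a fraction of full scale, then the turn, a rotation vector about the tool's x, y, z as a fraction of full scale, then the opening, from -1 (shut) to 1 (fully open). In form: [[[x, y, z, wx, wy, wz, gripper], ...]]. A call has exactly 10 rows; each row is the pose to reach, as a shift and turn from the pose commanded when the call began, along the tool's axes at that moment; what a row does not reach only later rows make up. Full scale, the value 1, is 0.1 m for a shift and 60 degrees for a turn. A row lasts 1/10 s, in which the tool goes at most 50 mm and 8.59 degrees, less where a joint would pass 70% of its speed; a pose out of reach is approached as far as the arm can. A call with a number of a shift or a turn outside -1 to 1 is refused whole. A call with a gripper value outside its range is refused whole. The fingers move at their own pace and stop on an object; "squeeze" is the grip in N (left out, the last holds). Time passes only in rows, so rows that repeat a pose let the fingers close, or fill a call up. It gives the time, the measured TCP pose, the force, the opening and the grip force at its end, in the units of the state.
- sensors.state(): the state, without advancing time (a new reading comes with each control period).
- grab_frame(name): name is "scene" or "side" or "wrist"; returns a dict with "pixels" (480x640x3 uint8, red, green, blue), "range_z" (480x640 float32, m along the optical axis (not along the pixel's ray), 0 where there is no reading), "fx", "fy", "cx", "cy" (pixels), "T" (4x4, takes a point from camera to world coordinates). Camera axes: x right, y down, z forward; pixel columns grow to the right and rows downward; lengths in m; the calibration is good to about 2 mm. The wrist camera is an equidistant fisheye: a pixel r from the principal point sees the ray r / f radians off the axis. A picture is of the moment at which its call begins.
- arm.sign_off(): hands the job in; it is judged then, once.
The state is a dict: "t": time; "joints": joint angles; "dq": joint speeds; "joint_efforts": joint torques, N m; "position": TCP position; "orientation": TCP orientation; "force": force on the tool from outside, world axes, zero at the start; "moment": the same for the moment, N m; "width": opening from 0.0 (shut) to 1.0 (fully open); "gripper_force": force on a finger pad.
Only numpy, scipy, OpenCV 4.12 (cv2) and the standard library are available. Lean on these libraries where they do the work, as an engineer would, in place of code of your own. Each camera call takes 0.05 s, during which the arm holds its last target. There are 200 camera calls.

## Task

A bottle has fallen over on the trolley. Stand it up and put it in the bottle rack: slide it in from the front, upright below the top plate with its neck in the slot, and along the cross slot to the free end, so that it stands over the felt pad. Leave the other bottle in its place and do not disturb the two glasses and the spice jar at the back of the trolley.

Things in the scene. Friction and masses are not known exactly. Their poses are not given: they have to be found in the camera images.
- fallen_bottle: The bottle lying on the trolley: square amber glass body, round neck, black cap, 195 mm long, 0.3 kg. Origin at the centre of its underside (25 mm above the trolley lying, 0 standing); its z axis runs from underside to cap. Along z: body 50 x 50 mm (sides along its x and y) from 0 to 110 mm, shoulder narrowing to 134, neck 26 mm across to 166, cap 30 mm across from 166 to 195 mm.
- standing_bottle: An identical bottle already standing in the rack, at one end of the cross slot. Same frame. To be left there.
- rack: Fixed bottle rack that keeps bottles from tipping: a brown wooden plate, underside 145 mm, upper side 153 mm above the trolley, open below, on four 10 mm posts at x = -70 and +56, y = -110 and +110 mm. Origin on the trolley below the crossing of its T-shaped slot; z up, -x is its front, roughly towards the robot. The plate spans x = -82 to +66, y = -121 to +121 mm.
- rack_mouth (a point): Middle of the open mouth of the rack's slot, at the plate's front edge, at mid-thickness: x = -82, y = 0, z = 149 mm in the rack's frame, same axes. The slot is 38 mm wide all along: from the mouth along the rack's x to the crossing (x = 0), there the cross slot runs along y at x = 0, closed at y = -94 and +94 mm. Necks fit the slot, bottle bodies go below the plate.
- felt_pad: Thin grey felt disc, 52 mm across and 1 mm thick, flat on the trolley below the free end of the cross slot: the free place, at x = 0, y = +75 or -75 mm in the rack's frame. Origin at its centre. A bottle slides over it freely.
- spice_jar: Bystander: glass spice jar with a red cap, 45 mm across, 106 mm high, near the back edge of the trolley. Origin at the centre of its underside.
- blue_tumbler: Bystander: teal-blue drinking glass, 66 mm across, 85 mm high, near the back edge. Origin at the centre of its underside.
- footed_glass: Bystander: clear footed glass, 56 mm across, 120 mm high, near the back edge. Origin at the centre of its underside.

How it is judged:
By the outcome, as a careful person would: the job done as asked, in the order asked, and still so for the second after the job is handed in, with the robot touching nothing.
It also fails if it takes over 72 s, if anything falls off the work surface, if the arm or the gripper's body presses on something with over 40 N, if the wrist force passes 120 N, or if a joint passes its speed limit or range.

## Working session

There is one attempt and no reset: what is moved stays moved. The work goes in short steps, Python scripts to look and compute and a tool call to move; the robot and the scene stay as the last step left them, time stands still between calls to the robot, and variables do not carry over. Pictures are saved under pics/ and viewed, at most 10 in all, crops included, and the job is handed in when it is done.

Besides the shell and the picture viewer there is one more tool, called after ">>>" in YAML: its name, and indented under it one key for each argument. drive_tool: Moves the arm, as the interface text tells. Shift numbers are shares of 0.1 m and turn numbers shares of 60 degrees, none past 1 either way. Its arguments: {"type":"object","properties":{"increments":{"type":"array"},"squeeze":{"type":"number"}},"required":["increments"]}

```bash
ls; mkdir -p pics; python3 - <<'E'
from workcell import sensors, grab_frame
import cv2, numpy as np, pickle
print(sensors.state())
fs={n:grab_frame(n) for n in("scene","side")}
pickle.dump(fs,open('f0.pkl','wb'))
for n,f in fs.items():
    cv2.imwrite(f'pics/{n}0.png',f['pixels'][:,:,::-1]); print(n,f['fx'],f['cx'],f['cy'],f['T'].round(3).tolist())
E
```

```text
pics
{'t': 0.0, 'joints': array([ 9.25892385e-01,  1.59061200e-01,  1.59826252e+00,  9.75594493e-06,
        1.38620440e+00, -2.10101514e-01]), 'dq': array([ 8.31992241e-04, -1.03554160e-03,  3.37147408e-04,  2.17122460e-04,
        2.51440696e-04, -6.80984311e-05]), 'joint_efforts': array([-1.82600350e-03, -3.85561037e+01, -3.22109020e+01,  7.00007658e-02,
        3.77604319e-02, -1.47567416e-04]), 'position': array([0.24185405, 0.52099662, 0.2355969 ]), 'orientation': array([ 2.15693518e-01,  9.76460634e-01, -8.78655842e-04, -4.05585674e-04]), 'force': array([ 0.44005936,  0.06775566, -0.35201334]), 'moment': array([-0.02277178,  0.0360901 ,  0.02160813]), 'gripper_force': 0.0, 'width': 0.9976918856231626}
scene 548.7328706610429 322.0319910937173 247.17200104873035 [[-0.999, -0.028, 0.018, 0.572], [-0.034, 0.808, -0.588, 0.691], [0.002, -0.589, -0.808, 1.06], [0.0, 0.0, 0.0, 1.0]]
side 449.6414878560755 310.2658060404862 233.1643955547865 [[-0.999, -0.01, 0.036, 0.529], [-0.033, 0.728, -0.684, 0.624], [-0.019, -0.685, -0.728, 0.759], [0.0, 0.0, 0.0, 1.0]]
```

View pics/scene0.png

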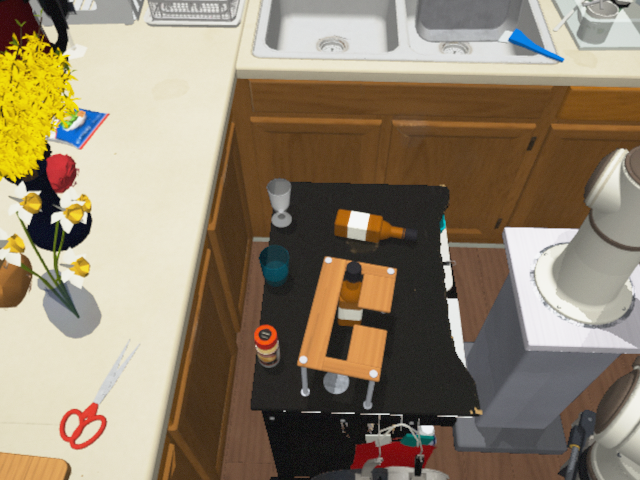

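View pics/side0.png

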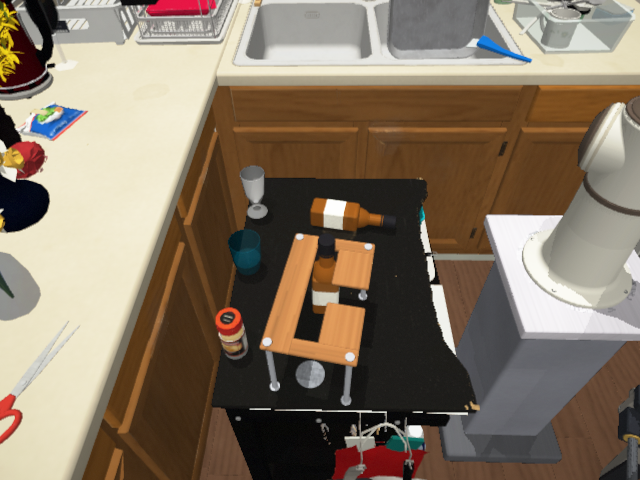

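The scene view shows the fallen bottle at about (370,228), cap right towards the robot at (410,235). The plate has corners at (328,260), (395,270), (303,362), (381,375); the standing bottle's cap is at (353,270), the felt pad at (336,383), and the glasses and jar are on the left at (281,200), (275,265), (266,343). The side view shows the same layout. Now I'll measure.

```bash
cat > h.py <<'E'
import numpy as np, cv2
def cloud(f):
    v,u=np.mgrid[:480,:640]; z=f['range_z']
    P=np.stack([(u-f['cx'])/f['fx']*z,(v-f['cy'])/f['fy']*z,z,np.ones_like(z)],-1)@f['T'].T
    P=P[...,:3]; P[z==0]=np.nan; return P
E
python3 - <<'E'
from h import *; import pickle
fs=pickle.load(open('f0.pkl','rb'))
boxes={'scene':dict(bot=(325,200,425,250),plate=(295,255,400,380),pad=(318,368,355,398),jar=(250,320,285,370),tum=(255,240,295,290),glass=(262,175,298,232)),
'side':dict(bot=(300,190,405,240),plate=(258,228,380,365),pad=(290,355,330,392),jar=(212,305,252,362),tum=(224,225,268,278),glass=(236,162,275,222))}
for n,f in fs.items():
    P=cloud(f); hsv=cv2.cvtColor(f['pixels'],cv2.COLOR_RGB2HSV)
    print(n)
    for k,(a,b,c,d) in boxes[n].items():
        p=P[b:d,a:c].reshape(-1,3); h=hsv[b:d,a:c].reshape(-1,3)
        if k=='pad':
            m=(h[:,2]>90)&(h[:,1]<60)&(p[:,2]<.02)
        elif k=='plate': m=(abs(p[:,2]-.153)<.012)&(h[:,2]>130)
        else: m=p[:,2]>.012
        q=p[m]
        print(k,len(q),'med',np.nanmedian(q,0).round(4),'lo',np.nanpercentile(q,1,0).round(4),'hi',np.nanpercentile(q,99,0).round(4))
        if k in('plate','bot'):
            r=cv2.minAreaRect(q[:,:2].astype(np.float32)*1000); print(r, cv2.boxPoints(r).round(1).tolist())
        if k=='pad': print(cv2.minEnclosingCircle(q[:,:2].astype(np.float32)*1000))
        if k=='bot':
            # axis per slice
            for x0 in np.arange(.35,.62,.015):
                s=q[(q[:,0]>=x0)&(q[:,0]<x0+.015)]
                if len(s)>5: print('  x',round(x0+.0075,4),len(s),'y',np.percentile(s[:,1],[3,97]).round(4),'z',np.percentile(s[:,2],[50,97]).round(4))
    t=P[300:400,400:440].reshape(-1,3); print('table z',np.nanmedian(t,0))
E
```

```text
scene
bot 1628 med [ 0.4894 -0.1096  0.0444] lo [ 0.3768 -0.1528  0.0135] hi [ 0.5645 -0.0913  0.0544]
((468.7746276855469, -118.74659729003906), (54.95603942871094, 194.8975372314453), 79.54693603515625) [[368.0, -128.10000610351562], [559.5999755859375, -163.39999389648438], [569.5999755859375, -109.4000015258789], [377.8999938964844, -74.0]]
  x 0.3725 33 y [-0.1107 -0.0884] z [0.0362 0.0433]
  x 0.3875 84 y [-0.1137 -0.0906] z [0.0359 0.0428]
  x 0.4025 77 y [-0.1163 -0.0928] z [0.0355 0.042 ]
  x 0.4175 73 y [-0.1184 -0.0963] z [0.035  0.0396]
  x 0.4325 74 y [-0.1249 -0.0989] z [0.0362 0.0441]
  x 0.4475 107 y [-0.1294 -0.0952] z [0.0419 0.0494]
  x 0.4625 151 y [-0.1401 -0.094 ] z [0.0469 0.0532]
  x 0.4775 170 y [-0.1404 -0.0951] z [0.0485 0.0534]
  x 0.4925 156 y [-0.1452 -0.0976] z [0.0488 0.0537]
  x 0.5075 162 y [-0.1481 -0.0998] z [0.0484 0.0535]
  x 0.5225 166 y [-0.1516 -0.103 ] z [0.0489 0.0534]
  x 0.5375 157 y [-0.152 -0.106] z [0.0486 0.0538]
  x 0.5525 161 y [-0.1552 -0.1085] z [0.048  0.0532]
  x 0.5675 57 y [-0.1492 -0.1105] z [0.0449 0.0518]
plate 6321 med [0.5
[... 2045 characters left out ...]
6875), (242.89804077148438, 147.65269470214844), 79.90229034423828) [[441.29998779296875, 78.4000015258789], [586.7000122070312, 52.5], [629.2000122070312, 291.70001220703125], [483.8999938964844, 317.6000061035156]]
pad 616 med [5.554e-01 2.576e-01 5.000e-04] lo [ 0.5311  0.2327 -0.0026] hi [0.5794 0.2815 0.0036]
((555.5590209960938, 256.55938720703125), 26.623519897460938)
jar 1158 med [0.6905 0.2249 0.0888] lo [0.6728 0.1926 0.0144] hi [0.7147 0.234  0.1078]
tum 1145 med [0.6978 0.0168 0.0571] lo [ 0.6657 -0.0183  0.0144] hi [0.7276 0.0458 0.0849]
glass 792 med [ 0.6968 -0.1479  0.0947] lo [ 0.6721 -0.1872  0.0159] hi [ 0.7235 -0.132   0.1192]
table z [ 0.35450986  0.20431644 -0.00061605]
```

>>> drive_tool:
  increments:
    - [[-0.1,-0.1,0,0,0,-0.04,1],[-0.25,-0.25,0,0,0,-0.08,1],[-0.4,-0.4,0,0,0,-0.12,1],[-0.55,-0.55,0,0,0,-0.16,1],[-0.7,-0.7,0,0,0,-0.2,1],[-0.8,-0.8,0,0,0,-0.24,1],[-0.9,-0.9,0,0,0,-0.24,1],[-1,-1,0,0,0,-0.24,1],[-1,-1,0,0,0,-0.24,1],[-1,-1,0,0,0,-0.24,1]]

```text
t: 1.1
position: [0.2908, 0.3887, 0.2366]
orientation: [0.092, 0.996, 0.0, -0.0]
force: [-0.1, 0.0, 0.0]
width: 0.999
gripper_force: 0.0
```

```bash
cat >> h.py <<'E'
from scipy.spatial.transform import Rotation as Rn
def R0(yaw): # tool down, tool x at heading yaw (deg)
    c,s=np.cos(np.radians(yaw)),np.sin(np.radians(yaw))
    return Rn.from_matrix(np.array([[c,s,0],[s,-c,0],[0,0,-1]]).T)
YB=169.6   # bottle axis heading, underside->cap
def to(p,pitch=0,yaw=YB,grasp=True,st=None):
    from workcell import sensors
    s=st or sensors.state(); R=Rn.from_quat(s['orientation']); T=R0(yaw)*Rn.from_euler('y',pitch,degrees=True)
    p=np.array(p,float)
    if grasp: p=p-T.apply([0,0,.003])
    print('shift',(R.inv().apply(p-s['position'])/.1).round(3),'turn',np.degrees((R.inv()*T).as_rotvec()).round(2)/60, 'now',np.round(s['position'],4),'t',round(s['t'],2))
E
python3 -c "
from h import *
to([.389,-.102,.2]);to([.389,-.102,.2],-45)"
```

```text
shift [-1.865 -4.643  0.334] turn [ 0.00033333 -0.00016667 -0.00283333] now [0.2908 0.3887 0.2366] t 1.1
shift [-1.844 -4.644  0.343] turn [-0.00083333 -0.75016667 -0.00283333] now [0.2908 0.3887 0.2366] t 1.1
```

>>> drive_tool:
  increments:
    - [[0,-0.1,0,0,0,0,1],[0,-0.25,0,0,0,0,1],[0,-0.4,0,0,0,0,1],[0,-0.55,0,0,0,0,1],[0,-0.7,0,0,0,0,1],[0,-0.8,0,0,0,0,1],[0,-0.9,0,0,0,0,1],[0,-1,0,0,0,0,1],[0,-1,0,0,0,0,1],[0,-1,0,0,0,0,1]]

```text
t: 2.1
position: [0.2727, 0.2904, 0.2367]
orientation: [0.092, 0.996, 0.0, 0.0]
force: [-0.3, 0.1, 0.9]
width: 1.002
gripper_force: 0.0
```

>>> drive_tool:
  increments:
    - [[-0.1,-0.1,0,0,0,0,1],[-0.2,-0.25,0,0,0,0,1],[-0.3,-0.4,0,0,0,0,1],[-0.4,-0.55,0,0,0,0,1],[-0.5,-0.7,0,0,0,0,1],[-0.6,-0.8,0,0,0,0,1],[-0.6,-0.9,0,0,0,0,1],[-0.6,-1,0,0,0,0,1],[-0.6,-1,0,0,0,0,1],[-0.6,-1,0,0,0,0,1]]

```text
t: 3.1
position: [0.3131, 0.1812, 0.2366]
orientation: [0.092, 0.996, 0.0, 0.0]
force: [-1.2, -0.3, 0.3]
width: 0.999
gripper_force: 0.0
```

>>> drive_tool:
  increments:
    - [[-0.1,-0.1,0,0,0,0,1],[-0.2,-0.25,0,0,0,0,1],[-0.3,-0.4,0,0,0,0,1],[-0.4,-0.55,0,0,0,0,1],[-0.5,-0.7,0,0,0,0,1],[-0.6,-0.8,0,0,0,0,1],[-0.6,-0.9,0,0,0,0,1],[-0.6,-1,0,0,0,0,1],[-0.6,-1,0,0,0,0,1],[-0.6,-1,0,0,0,0,1]]

```text
t: 4.1
position: [0.3538, 0.072, 0.2366]
orientation: [0.092, 0.996, 0.0, 0.0]
force: [-0.5, 0.0, 0.0]
width: 1.001
gripper_force: 0.0
```

>>> drive_tool:
  increments:
    - [[-0.1,-0.1,0,0,-0.05,0,1],[-0.2,-0.25,0,0,-0.1,0,1],[-0.3,-0.4,0,0,-0.2,0,1],[-0.4,-0.55,0,0,-0.3,0,1],[-0.5,-0.7,0,0,-0.4,0,1],[-0.6,-0.8,0,0,-0.5,0,1],[-0.6,-0.9,0,0,-0.6,0,1],[-0.6,-1,0,0,-0.7,0,1],[-0.6,-1,0,0,-0.75,0,1],[-0.6,-1,0,0,-0.75,0,1]]

```text
t: 5.1
position: [0.4387, -0.036, 0.2288]
orientation: [0.087, 0.925, -0.037, 0.369]
force: [0.3, -0.0, 0.2]
width: 0.998
gripper_force: 0.0
```

```bash
python3 -c "
from h import *
from workcell import sensors,grab_frame
to([.389,-.102,.12],-45);to([.389,-.102,.03],-45)
print(sensors.state()['joints'].round(2))
f=grab_frame('wrist');cv2.imwrite('pics/w1.png',f['pixels'][:,:,::-1])
"
```

```text
shift [ 1.016 -0.738  0.511] turn [-0.00716667 -0.025      -0.002     ] now [ 0.4387 -0.036   0.2288] t 5.1
shift [ 1.636 -0.734  1.163] turn [-0.00716667 -0.025      -0.002     ] now [ 0.4387 -0.036   0.2288] t 5.1
[-0.52 -0.94  2.57  0.31  0.8  -2.04]
```

View pics/w1.png

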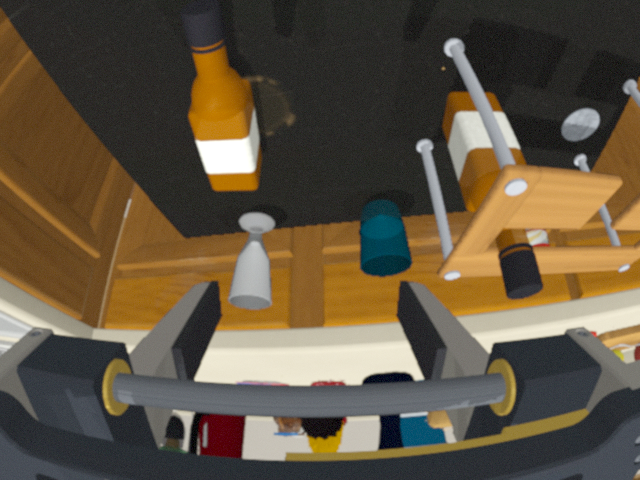

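The wrist view shows the fallen bottle's cap at (203,20) and body at (228,150), the rack at right and the glasses at the back. Joint 2 is at its limit, so 45° is not reachable here and I'll use less tilt.

```bash
python3 -c "
from h import *
to([.389,-.102,.12],-25);to([.389,-.102,.03],-25)
"
```

```text
shift [ 1.017 -0.736  0.519] turn [-0.007       0.30883333 -0.00233333] now [ 0.4389 -0.0361  0.2301] t 5.15
shift [ 1.637 -0.731  1.171] turn [-0.007       0.30883333 -0.00233333] now [ 0.4389 -0.0361  0.2301] t 5.15
```

>>> drive_tool:
  increments:
    - [[0,-0.1,0,0,0.05,0,1],[0.1,-0.2,0,0,0.1,0,1],[0.2,-0.3,0.1,0,0.15,0,1],[0.4,-0.4,0.2,0,0.2,0,1],[0.5,-0.5,0.3,0,0.25,0,1],[0.7,-0.6,0.4,0,0.3,0,1],[0.85,-0.73,0.5,0,0.32,0,1],[1,-0.73,0.52,0,0.32,0,1],[1,-0.73,0.52,0,0.32,0,1],[1,-0.73,0.52,0,0.32,0,1]]

```text
t: 6.15
position: [0.3904, -0.1024, 0.1258]
orientation: [0.091, 0.973, -0.023, 0.211]
force: [0.3, -0.4, 0.9]
width: 1.001
gripper_force: 0.0
```

```bash
python3 -c "
from h import *
to([.389,-.102,.12],-25);to([.389,-.102,.03],-25)
from workcell import sensors
print(sensors.state()['joints'].round(3))
"
```

```text
shift [0.037 0.002 0.016] turn [-0.008      -0.008      -0.00366667] now [ 0.3904 -0.1024  0.1258] t 6.15
shift [0.411 0.007 0.835] turn [-0.008      -0.008      -0.00366667] now [ 0.3904 -0.1024  0.1258] t 6.15
[-0.725 -0.617  2.519  0.272  0.882 -2.244]
```

>>> drive_tool:
  increments:
    - [[0.05,0,0.1,0,0,0,1],[0.1,0,0.2,0,0,0,1],[0.15,0,0.3,0,0,0,1],[0.2,0,0.4,0,0,0,1],[0.25,0,0.5,0,0,0,1],[0.3,0,0.6,0,0,0,1],[0.35,0,0.7,0,0,0,1],[0.4,0,0.8,0,0,0,1],[0.42,0,0.86,0,0,0,1],[0.42,0,0.86,0,0,0,1]]

```text
t: 7.15
position: [0.3876, -0.1022, 0.0292]
orientation: [0.091, 0.973, -0.022, 0.211]
force: [-0.4, -0.4, 0.0]
width: 1.001
gripper_force: 0.0
```

>>> drive_tool:
  increments:
    - [[0,0,0,0,0,0,0.5],[0,0,0,0,0,0,0],[0,0,0,0,0,0,-0.4],[0,0,0,0,0,0,-1],[0,0,0,0,0,0,-1],[0,0,0,0,0,0,-1],[0,0,0,0,0,0,-1],[0,0,0,0,0,0,-1],[0,0,0,0,0,0,-1],[0,0,0,0,0,0,-1]]
  squeeze: 15

```text
t: 8.15
position: [0.3871, -0.1024, 0.029]
orientation: [0.092, 0.973, -0.023, 0.211]
force: [-0.5, -1.7, 0.6]
width: 0.321
gripper_force: 15.0
```

```bash
python3 -c "
from h import *
from workcell import sensors,grab_frame
s=sensors.state();print(s['joints'].round(3),s['force'])
f=grab_frame('scene');cv2.imwrite('pics/s1.png',cv2.resize(f['pixels'][150:330,250:480,::-1],None,fx=3,fy=3))
# plan: base edge pivot
to([.389,-.102,.027],-25)
"
```

```text
[-0.733 -0.339  2.579  0.403  0.564 -2.422] [-0.54169281 -1.6640804   0.57856126]
shift [-0.007  0.007 -0.004] turn [-0.00783333 -0.009      -0.00433333] now [ 0.3871 -0.1024  0.029 ] t 8.2
```

View pics/s1.png

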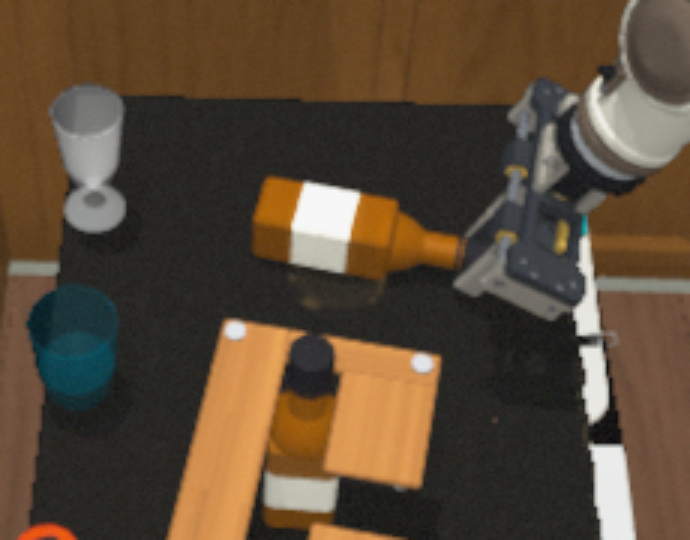

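The enlarged scene shows the jaws closed on the cap at (465,250); body still lies flat. Lift while turning.

>>> drive_tool:
  increments:
    - [[-0.08,0,-0.18,0,0,0,-1],[-0.12,0,-0.27,0,0.05,0,-1],[-0.17,0,-0.36,0,0.1,0,-1],[-0.21,0,-0.45,0,0.16,0,-1],[-0.25,0,-0.54,0,0.22,0,-1],[-0.3,0,-0.64,0,0.28,0,-1],[-0.34,0,-0.73,0,0.34,0,-1],[-0.38,0,-0.82,0,0.4,0,-1],[-0.42,0,-0.91,0,0.45,0,-1],[-0.46,0,-1,0,0.45,0,-1]]

```text
t: 9.2
position: [0.3881, -0.1016, 0.139]
orientation: [0.094, 0.995, -0.0, -0.023]
force: [0.9, -0.4, -2.9]
width: 0.324
gripper_force: 15.0
```

```bash
python3 -c "
from h import *
from workcell import sensors,grab_frame
s=sensors.state();print(s['joints'].round(3),s['force'].round(1),s['moment'].round(2))
to([.389,-.102,.22],40)
f=grab_frame('side');P=cloud(f)
hsv=cv2.cvtColor(f['pixels'],cv2.COLOR_RGB2HSV)
m=(P[...,1]<-.05)&(P[...,1]>-.2)&(P[...,0]>.3)&(P[...,0]<.62)&(P[...,2]>.01)&(hsv[...,1]>150)&(hsv[...,0]<25)&(hsv[...,2]>90)
q=P[m];print(len(q),q.min(0),q.max(0),cv2.fitLine(q[:,[0,2]].astype(np.float32),cv2.DIST_HUBER,0,.01,.01).ravel())
"
```

```text
[-0.544 -0.172  2.128 -0.022  1.227 -1.919] [ 0.9 -0.4 -2.9] [ 0.02  0.01 -0.06]
shift [ 0.009 -0.006 -0.833] turn [-0.002       0.62283333 -0.0075    ] now [ 0.3881 -0.1016  0.139 ] t 9.2
975 [ 0.4038624  -0.15010425  0.01100329] [ 0.53754804 -0.0684666   0.23648312] [ 0.7882937  -0.61529917  0.4691874   0.08510734]
```

>>> drive_tool:
  increments:
    - [[0,0,-0.2,0,0.05,0,-1],[0,0,-0.4,0,0.13,0,-1],[0,0,-0.55,0,0.22,0,-1],[0,0,-0.7,0,0.31,0,-1],[0,0,-0.8,0,0.4,0,-1],[0,0,-0.85,0,0.49,0,-1],[0,0,-0.85,0,0.58,0,-1],[0,0,-0.85,0,0.67,0,-1],[0,0,-0.85,0,0.76,0,-1],[0,0,-0.85,0,0.76,0,-1]]

```text
t: 10.25
position: [0.391, -0.1018, 0.2213]
orientation: [0.087, 0.908, 0.037, -0.408]
force: [0.3, 0.1, -4.2]
width: 0.323
gripper_force: 15.0
```

```bash
cat >> h.py <<'E'
def bot(name='side',x=(.3,.62),y=(-.2,-.05)):
    from workcell import grab_frame
    f=grab_frame(name);P=cloud(f); hsv=cv2.cvtColor(f['pixels'],cv2.COLOR_RGB2HSV)
    m=(P[...,1]<y[1])&(P[...,1]>y[0])&(P[...,0]>x[0])&(P[...,0]<x[1])&(P[...,2]>.006)&(P[...,2]<.25)&(hsv[...,1]>150)&(hsv[...,0]<25)&(hsv[...,2]>90)
    q=P[m]; print(name,len(q),q.min(0).round(3),q.max(0).round(3),cv2.fitLine(q.astype(np.float32),cv2.DIST_HUBER,0,.01,.01).ravel().round(3))
    return f
E
python3 -c "
from h import *
from workcell import sensors
s=sensors.state();print(s['joints'].round(3),s['force'].round(1),s['moment'].round(2))
to([.389,-.102,.2],50)
bot('side');f=bot('scene')
cv2.imwrite('pics/s2.png',cv2.resize(f['pixels'][100:330,250:520,::-1],None,fx=2.5,fy=2.5))
"
```

```text
[-0.422  0.399  1.543 -0.196  2.022 -1.812] [ 0.3  0.1 -4.2] [-0.18 -1.    0.02]
shift [-0.147 -0.005  0.126] turn [ 0.003       0.02783333 -0.00666667] now [ 0.391  -0.1018  0.2213] t 10.25
side 934 [ 0.312 -0.112  0.046] [ 0.391 -0.06   0.211] [ 0.274 -0.142  0.951  0.361 -0.076  0.136]
scene 751 [ 0.314 -0.116  0.05 ] [ 0.392 -0.062  0.214] [ 0.238 -0.172  0.956  0.365 -0.079  0.148]
```

View pics/s2.png

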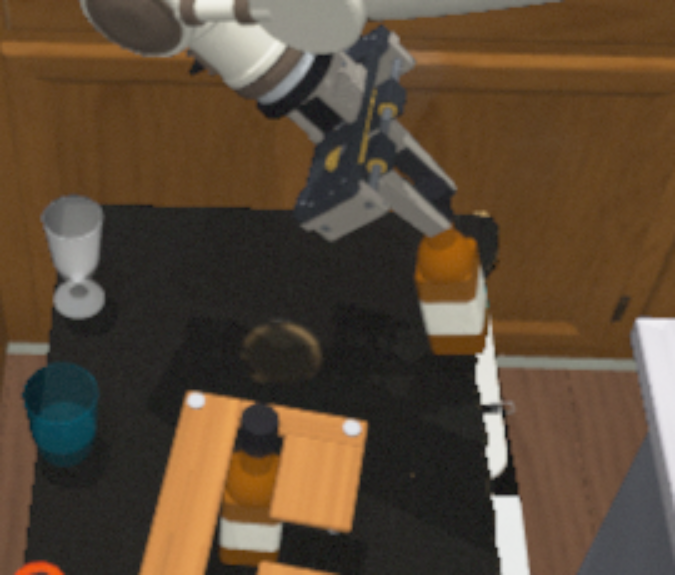

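Zoomed scene: bottle hangs from the jaws at (450,240), base (460,345) swung slightly too far towards the robot. Turn back about 15°.

```bash
python3 -c "
from h import *
to([.42,-.10,.215],34)"
```

```text
shift [-0.24   0.074 -0.18 ] turn [ 0.00116667 -0.23366667 -0.008     ] now [ 0.3913 -0.102   0.2233] t 10.35
```

>>> drive_tool:
  increments:
    - [[-0.04,0,-0.03,0,-0.04,0,-1],[-0.08,0.02,-0.06,0,-0.08,0,-1],[-0.12,0.03,-0.09,0,-0.12,0,-1],[-0.16,0.04,-0.12,0,-0.16,0,-1],[-0.2,0.05,-0.15,0,-0.2,0,-1],[-0.24,0.06,-0.18,0,-0.23,0,-1],[-0.24,0.07,-0.18,0,-0.23,0,-1],[-0.24,0.07,-0.18,0,-0.23,0,-1],[-0.24,0.07,-0.18,0,-0.23,0,-1],[-0.24,0.07,-0.18,0,-0.23,0,-1]]

```text
t: 11.35
position: [0.4216, -0.1007, 0.2179]
orientation: [0.091, 0.951, 0.025, -0.294]
force: [-0.4, 0.3, -2.7]
width: 0.322
gripper_force: 15.0
```

```bash
cat >> h.py <<'E'
def tilt(name,x=(.3,.62),y=(-.2,-.05)):
    # centre of neck/body slices by height -> axis
    from workcell import grab_frame
    f=grab_frame(name);P=cloud(f); hsv=cv2.cvtColor(f['pixels'],cv2.COLOR_RGB2HSV)
    m=(P[...,1]<y[1])&(P[...,1]>y[0])&(P[...,0]>x[0])&(P[...,0]<x[1])&(P[...,2]>.006)&(P[...,2]<.25)&(((hsv[...,1]>150)&(hsv[...,0]<25)&(hsv[...,2]>60))|((hsv[...,1]<60)&(hsv[...,2]>150)&(P[...,2]<.12)))
    q=P[m]; print(name,len(q))
    for z in np.arange(.0,.24,.02):
        s=q[(q[:,2]>=z)&(q[:,2]<z+.02)]
        if len(s)>5: print('  z %.2f n%d x %s y %s'%(z+.01,len(s),np.percentile(s[:,0],[2,98]).round(3),np.percentile(s[:,1],[2,98]).round(3)))
    return f
E
python3 -c "
from h import *
from workcell import sensors
s=sensors.state();print(s['joints'].round(3),s['force'].round(1),s['position'].round(4))
tilt('side');tilt('scene')
"
```

```text
[-0.42   0.29   1.588 -0.139  1.848 -1.798] [-0.4  0.3 -2.7] [ 0.4216 -0.1007  0.2179]
side 1239
  z 0.03 n13 x [0.394 0.434] y [-0.081 -0.07 ]
  z 0.05 n151 x [0.388 0.436] y [-0.082 -0.068]
  z 0.07 n127 x [0.391 0.435] y [-0.078 -0.068]
  z 0.09 n158 x [0.39  0.436] y [-0.079 -0.068]
  z 0.11 n136 x [0.392 0.438] y [-0.079 -0.067]
  z 0.13 n191 x [0.392 0.44 ] y [-0.096 -0.069]
  z 0.15 n261 x [0.39  0.437] y [-0.105 -0.071]
  z 0.17 n159 x [0.397 0.431] y [-0.102 -0.079]
  z 0.19 n40 x [0.404 0.429] y [-0.095 -0.08 ]
scene 974
  z 0.03 n13 x [0.402 0.431] y [-0.081 -0.074]
  z 0.05 n102 x [0.389 0.434] y [-0.081 -0.069]
  z 0.07 n97 x [0.39  0.435] y [-0.081 -0.069]
  z 0.09 n119 x [0.392 0.436] y [-0.08  -0.069]
  z 0.11 n105 x [0.394 0.439] y [-0.082 -0.07 ]
  z 0.13 n145 x [0.396 0.441] y [-0.112 -0.07 ]
  z 0.15 n232 x [0.389 0.437] y [-0.114 -0.073]
  z 0.17 n146 x [0.397 0.431] y [-0.104 -0.079]
  z 0.19 n14 x [0.406 0.428] y [-0.094 -0.086]
```

```bash
python3 -c "
from h import *
to([.42,-.10,.183],34);to([.42,-.10,.178],34)"
```

```text
shift [-0.182  0.006  0.268] turn [-0.00033333 -0.00616667 -0.00866667] now [ 0.4216 -0.1007  0.2179] t 11.45
shift [-0.211  0.006  0.309] turn [-0.00033333 -0.00616667 -0.00866667] now [ 0.4216 -0.1007  0.2179] t 11.45
```

>>> drive_tool:
  increments:
    - [[-0.03,0,0.05,0,0,0,-1],[-0.06,0,0.1,0,0,0,-1],[-0.09,0,0.15,0,0,0,-1],[-0.12,0,0.19,0,0,0,-1],[-0.15,0,0.23,0,0,0,-1],[-0.17,0,0.26,0,0,0,-1],[-0.18,0,0.27,0,0,0,-1],[-0.19,0,0.28,0,0,0,-1],[-0.2,0,0.3,0,0,0,-1],[-0.21,0,0.31,0,0,0,-1]]
  squeeze: 8

```text
t: 12.45
position: [0.4217, -0.1014, 0.1837]
orientation: [0.091, 0.951, 0.025, -0.294]
force: [-0.6, 0.1, 12.8]
width: 0.326
gripper_force: 8.0
```

```bash
python3 -c "
from h import *
from workcell import sensors
s=sensors.state();print(s['force'].round(1),s['position'].round(4))
tilt('side')
to([.42,-.10,.176],34)
"
```

```text
[-0.6  0.1 12.8] [ 0.4217 -0.1014  0.1837]
side 1132
  z 0.01 n91 x [0.389 0.435] y [-0.08  -0.068]
  z 0.03 n126 x [0.388 0.435] y [-0.08  -0.068]
  z 0.05 n144 x [0.39  0.435] y [-0.079 -0.068]
  z 0.07 n136 x [0.391 0.437] y [-0.079 -0.069]
  z 0.09 n141 x [0.395 0.439] y [-0.08  -0.069]
  z 0.11 n249 x [0.388 0.439] y [-0.11 -0.07]
  z 0.13 n188 x [0.396 0.432] y [-0.101 -0.077]
  z 0.15 n55 x [0.404 0.427] y [-0.095 -0.084]
shift [-0.026  0.011  0.044] turn [-0.0015     -0.006      -0.00966667] now [ 0.4218 -0.1014  0.1836] t 12.5
```

>>> drive_tool:
  increments:
    - [[0,0,0,0,0,0,0],[0,0,0,0,0,0,0.5],[0,0,0,0,0,0,1],[0,0,0,0,0,0,1],[0,0,0,0,0,0,1],[0,0,0,0,0,0,1],[0,0,0,0,0,0,1],[0,0,0,0,0,0,1],[0,0,0,0,0,0,1],[0,0,0,0,0,0,1]]

```text
t: 13.5
position: [0.4215, -0.1009, 0.1807]
orientation: [0.091, 0.951, 0.025, -0.294]
force: [0.4, 0.6, 0.0]
width: 1.004
gripper_force: 0.0
```

```bash
python3 -c "
from h import *
from workcell import sensors
s=sensors.state();print(s['force'].round(1),s['position'].round(4))
tilt('side');tilt('scene')
to([.416,-.099,.183],0)
"
```

```text
[0.4 0.6 0. ] [ 0.4215 -0.1009  0.1807]
side 1053
  z 0.01 n92 x [0.388 0.433] y [-0.079 -0.068]
  z 0.03 n121 x [0.388 0.433] y [-0.079 -0.068]
  z 0.05 n147 x [0.388 0.433] y [-0.079 -0.068]
  z 0.07 n128 x [0.388 0.433] y [-0.079 -0.067]
  z 0.09 n153 x [0.388 0.434] y [-0.08  -0.069]
  z 0.11 n242 x [0.384 0.432] y [-0.103 -0.069]
  z 0.13 n107 x [0.387 0.42 ] y [-0.099 -0.076]
  z 0.15 n55 x [0.395 0.415] y [-0.091 -0.083]
  z 0.17 n6 x [0.393 0.415] y [-0.093 -0.082]
scene 814
  z 0.01 n64 x [0.389 0.433] y [-0.081 -0.069]
  z 0.03 n100 x [0.389 0.434] y [-0.082 -0.068]
  z 0.05 n110 x [0.39  0.434] y [-0.08  -0.069]
  z 0.07 n106 x [0.39  0.434] y [-0.082 -0.069]
  z 0.09 n110 x [0.39  0.434] y [-0.082 -0.069]
  z 0.11 n179 x [0.381 0.433] y [-0.112 -0.07 ]
  z 0.13 n78 x [0.386 0.412] y [-0.099 -0.076]
  z 0.15 n55 x [0.396 0.419] y [-0.094 -0.084]
  z 0.17 n9 x [0.399 0.417] y [-0.09  -0.052]
shift [ 0.078  0.008 -0.012] turn [-0.003      -0.57233333 -0.00833333] now [ 0.4215 -0.1009  0.1807] t 13.6
```

Bottle stands upright at about (0.407, -0.098). Now turn the open tool to vertical around the cap.

```bash
python3 -c "
from h import *
to([.407,-.098,.184],0)"
```

```text
shift [0.158 0.001 0.031] turn [-0.003      -0.57233333 -0.00833333] now [ 0.4215 -0.1009  0.1807] t 13.6
```

>>> drive_tool:
  increments:
    - [[0.02,0,0,0,-0.06,0,1],[0.04,0,0,0,-0.13,0,1],[0.06,0,0,0,-0.2,0,1],[0.08,0,0.01,0,-0.27,0,1],[0.1,0,0.01,0,-0.34,0,1],[0.12,0,0.02,0,-0.41,0,1],[0.14,0,0.02,0,-0.48,0,1],[0.16,0,0.03,0,-0.54,0,1],[0.16,0,0.03,0,-0.57,-0.01,1],[0.16,0,0.03,0,-0.57,-0.01,1]]

```text
t: 14.6
position: [0.4064, -0.098, 0.1874]
orientation: [0.089, 0.996, -0.001, -0.001]
force: [0.6, -0.5, -0.5]
width: 1.001
gripper_force: 0.0
```

```bash
python3 -c "
from h import *
to([.407,-.098,.184],0)"
```

```text
shift [-0.005  0.001  0.004] turn [-0.00233333 -0.00183333  0.00233333] now [ 0.4064 -0.098   0.1874] t 14.6
```

>>> drive_tool:
  increments:
    - [[0,0,0,0,0,0,0.5],[0,0,0,0,0,0,0],[0,0,0,0,0,0,-0.2],[0,0,0,0,0,0,-0.3],[0,0,0,0,0,0,-1],[0,0,0,0,0,0,-1],[0,0,0,0,0,0,-1],[0,0,0,0,0,0,-1],[0,0,0,0,0,0,-1],[0,0,0,0,0,0,-1]]
  squeeze: 25

```text
t: 15.6
position: [0.4069, -0.0982, 0.1872]
orientation: [0.089, 0.996, -0.001, -0.001]
force: [-0.0, -0.1, -0.4]
width: 0.321
gripper_force: 25.0
```

```bash
python3 -c "
from h import *
from workcell import sensors
O=np.array([.5434,.1829]);X=np.array([.9845,-.1754]);Y=np.array([.1754,.9845])
s=sensors.state();print(s['joints'].round(2),s['force'].round(1))
for r in (-150,-80,0): to([*(O+X*r/1000),.187],0)
to([*(O+Y*.075),.187],0)"
```

```text
[-0.52 -0.22  2.07 -0.    1.3  -1.92] [-0.  -0.1 -0.4]
shift [ 0.657  3.005 -0.034] turn [-0.0025     -0.00233333  0.0025    ] now [ 0.4069 -0.0982  0.1872] t 15.6
shift [-0.043  3.007 -0.036] turn [-0.0025     -0.00233333  0.0025    ] now [ 0.4069 -0.0982  0.1872] t 15.6
shift [-0.843  3.009 -0.038] turn [-0.0025     -0.00233333  0.0025    ] now [ 0.4069 -0.0982  0.1872] t 15.6
shift [-0.841  3.759 -0.04 ] turn [-0.0025     -0.00233333  0.0025    ] now [ 0.4069 -0.0982  0.1872] t 15.6
```

>>> drive_tool:
  increments:
    - [[0,0,-0.02,0,0,0,-1],[0,0,-0.04,0,0,0,-1],[0.05,0.05,-0.04,0,0,0,-1],[0.12,0.12,-0.04,0,0,0,-1],[0.2,0.2,-0.04,0,0,0,-1],[0.3,0.3,-0.04,0,0,0,-1],[0.4,0.4,-0.04,0,0,0,-1],[0.5,0.5,-0.04,0,0,0,-1],[0.6,0.6,-0.04,0,0,0,-1],[0.67,0.7,-0.04,0,0,0,-1]]

```text
t: 16.6
position: [0.3523, -0.0161, 0.1909]
orientation: [0.089, 0.996, -0.001, -0.001]
force: [0.5, 0.1, -2.5]
width: 0.325
gripper_force: 25.0
```

>>> drive_tool:
  increments:
    - [[0,0.1,0,0,0,0,-1],[0,0.2,0,0,0,0,-1],[0,0.3,0,0,0,0,-1],[0,0.4,0,0,0,0,-1],[0,0.5,0,0,0,0,-1],[0,0.6,0,0,0,0,-1],[0,0.7,0,0,0,0,-1],[0,0.8,0,0,0,0,-1],[0,0.9,0,0,0,0,-1],[0,1,0,0,0,0,-1]]

```text
t: 17.6
position: [0.3714, 0.082, 0.191]
orientation: [0.089, 0.996, -0.001, -0.001]
force: [-0.4, -0.2, -3.5]
width: 0.32
gripper_force: 25.0
```

>>> drive_tool:
  increments:
    - [[0,0.1,0,0,0,0,-1],[0,0.2,0,0,0,0,-1],[0,0.3,0,0,0,0,-1],[0,0.4,0,0,0,0,-1],[0,0.5,0,0,0,0,-1],[0,0.6,0,0,0,0,-1],[0,0.7,0,0,0,0,-1],[0,0.8,0,0,0,0,-1],[0,0.9,0,0,0,0,-1],[0,0.95,0,0,0,0,-1]]

```text
t: 18.6
position: [0.3882, 0.1756, 0.1907]
orientation: [0.089, 0.996, -0.001, -0.001]
force: [-0.2, -0.4, -3.7]
width: 0.323
gripper_force: 25.0
```

```bash
cat >> h.py <<'E'
O=np.array([.5434,.1829]);X=np.array([.9845,-.1754]);Y=np.array([.1754,.9845])
def rk(a,b): return O+X*a/1000+Y*b/1000
E
python3 -c "
from h import *
from workcell import sensors
s=sensors.state();print(s['joints'].round(2),s['force'].round(1))
f=tilt('side',(.3,.5),(.05,.24));tilt('scene',(.3,.5),(.05,.24))
to([*rk(-150,0),.187],0)
cv2.imwrite('pics/s3.png',f['pixels'][:,:,::-1])
"
```

```text
[ 0.14 -0.2   2.04 -0.    1.3  -1.25] [-0.2 -0.4 -3.7]
side 2989
  z 0.01 n91 x [0.37 0.45] y [0.093 0.205]
  z 0.03 n135 x [0.37  0.415] y [0.194 0.205]
  z 0.05 n174 x [0.371 0.416] y [0.193 0.205]
  z 0.07 n175 x [0.371 0.416] y [0.193 0.206]
  z 0.09 n159 x [0.37  0.415] y [0.191 0.205]
  z 0.11 n361 x [0.364 0.415] y [0.155 0.205]
  z 0.13 n329 x [0.369 0.409] y [0.171 0.199]
  z 0.15 n1564 x [0.392 0.499] y [0.077 0.237]
scene 2112
  z 0.01 n55 x [0.371 0.415] y [0.194 0.204]
  z 0.03 n93 x [0.371 0.416] y [0.19  0.204]
  z 0.05 n104 x [0.372 0.416] y [0.19  0.204]
  z 0.07 n120 x [0.372 0.416] y [0.19  0.205]
  z 0.09 n97 x [0.372 0.415] y [0.16  0.204]
  z 0.11 n242 x [0.368 0.415] y [0.156 0.204]
  z 0.13 n97 x [0.374 0.407] y [0.185 0.199]
  z 0.15 n1304 x [0.45  0.499] y [0.075 0.237]
shift [-0.014  0.348  0.006] turn [-0.00233333 -0.0025      0.0035    ] now [0.3882 0.1752 0.1907] t 18.7
```

View pics/s3.png

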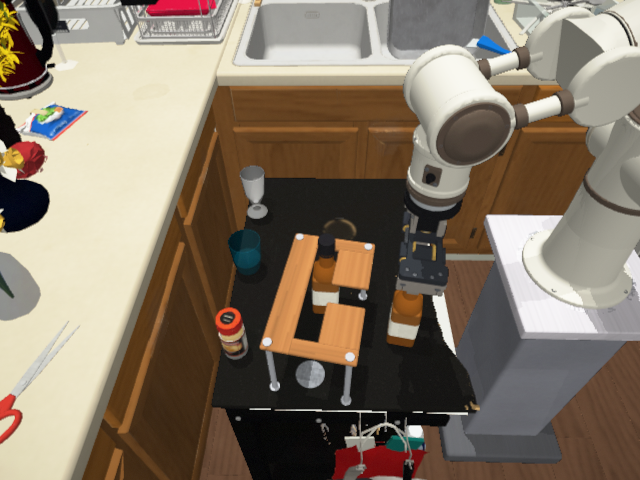

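The side view shows the bottle upright in the jaws at (405,315) in front of the rack, slot mouth at (368,298), pad at (310,374). Bystanders are untouched. Now verify the slot lines.

>>> drive_tool:
  increments:
    - [[0,0.05,0,0,0,0,-1],[0,0.1,0,0,0,0,-1],[0,0.15,0,0,0,0,-1],[0,0.2,0,0,0,0,-1],[0,0.25,0,0,0,0,-1],[0,0.3,0,0,0,0,-1],[0,0.33,0,0,0,0,-1],[0,0.35,0,0,0,0,-1],[0,0.35,0,0,0,0,-1],[0,0.35,0,0,0,0,-1]]

```text
t: 19.7
position: [0.3943, 0.209, 0.1906]
orientation: [0.089, 0.996, -0.001, -0.001]
force: [-0.7, -0.6, -3.2]
width: 0.324
gripper_force: 25.0
```

```bash
python3 -c "
from h import *; import pickle
fs=pickle.load(open('f0.pkl','rb'))
for n,f in fs.items():
    P=cloud(f);m=abs(P[...,2]-.153)<.006
    q=P[m][:,:2]-O; a=q@X*1000; b=q@Y*1000
    for lo,hi in((-75,-50),(-50,-25)):
        s=(a>lo)&(a<hi); print(n,lo,'slot y edges',np.percentile(b[s&(b<0)&(b>-100)],99.5).round(1),np.percentile(b[s&(b>0)&(b<100)],.5).round(1))
    s=(abs(b-60)<25); print('cross x edges',np.percentile(a[s&(a<0)],99.5).round(1),np.percentile(a[s&(a>0)],.5).round(1))
f=tilt('side',(.3,.435),(.1,.26)); 
from workcell import sensors
print(((sensors.state()['position'][:2]-O)@np.c_[X,Y]*1000).round(1))
to([*rk(-80,0),.188],0)
"
```

```text
scene -75 slot y edges -18.6 19.4
scene -50 slot y edges -19.5 19.4
cross x edges -19.7 19.8
side -75 slot y edges -17.6 20.9
side -50 slot y edges -18.2 20.5
cross x edges -20.3 18.7
side 1442
  z 0.01 n90 x [0.377 0.421] y [0.224 0.239]
  z 0.03 n137 x [0.377 0.421] y [0.229 0.238]
  z 0.05 n168 x [0.377 0.422] y [0.227 0.239]
  z 0.07 n178 x [0.376 0.422] y [0.226 0.239]
  z 0.09 n164 x [0.377 0.421] y [0.219 0.239]
  z 0.11 n354 x [0.372 0.421] y [0.198 0.238]
  z 0.13 n316 x [0.375 0.415] y [0.208 0.232]
  z 0.15 n35 x [0.387 0.405] y [0.219 0.224]
[-151.3   -0.5]
shift [-0.713  0.007 -0.006] turn [-0.00233333 -0.00233333  0.0025    ] now [0.3943 0.209  0.1906] t 19.75
```

>>> drive_tool:
  increments:
    - [[-0.1,0.01,0,0,0,0,-1],[-0.2,0.01,0,0,0,0,-1],[-0.3,0.01,0,0,0,0,-1],[-0.4,0.01,0,0,0,0,-1],[-0.5,0.01,0,0,0,0,-1],[-0.6,0.01,0,0,0,0,-1],[-0.7,0.01,0,0,0,0,-1],[-0.77,0.01,0,0,0,0,-1],[-0.83,0.01,0,0,0,0,-1],[-0.9,0.01,0,0,0,0,-1]]

```text
t: 20.75
position: [0.4834, 0.194, 0.1904]
orientation: [0.089, 0.996, -0.001, -0.001]
force: [1.1, -0.3, -4.0]
width: 0.321
gripper_force: 25.0
```

>>> drive_tool:
  increments:
    - [[-0.07,0,0,0,0,0,-1],[-0.14,0,0,0,0,0,-1],[-0.21,0,0,0,0,0,-1],[-0.28,0,0,0,0,0,-1],[-0.35,0,0,0,0,0,-1],[-0.42,0,0,0,0,0,-1],[-0.49,0,0,0,0,0,-1],[-0.55,0,0,0,0,0,-1],[-0.61,0,0,0,0,0,-1],[-0.61,0,0,0,0,0,-1]]

```text
t: 21.75
position: [0.5439, 0.1829, 0.1904]
orientation: [0.09, 0.996, -0.001, -0.001]
force: [-0.3, 0.3, -3.7]
width: 0.319
gripper_force: 25.0
```

```bash
python3 -c "
from h import *
from workcell import sensors
s=sensors.state();print(s['force'].round(1),((s['position'][:2]-O)@np.c_[X,Y]*1000).round(1))
to([*rk(0,75),.188],0)
"
```

```text
[-0.3  0.3 -3.7] [0.5 0.1]
shift [ 0.007  0.749 -0.008] turn [-0.00216667 -0.00183333  0.002     ] now [0.5439 0.1829 0.1904] t 21.75
```

Now slide along the cross slot, then lower.

>>> drive_tool:
  increments:
    - [[0.01,0.08,0,0,0,0,-1],[0.01,0.16,0,0,0,0,-1],[0.01,0.25,0,0,0,0,-1],[0.01,0.34,0,0,0,0,-1],[0.01,0.43,0,0,0,0,-1],[0.01,0.52,0,0,0,0,-1],[0.01,0.6,0,0,0,0,-1],[0.01,0.68,0,0,0,0,-1],[0.01,0.74,0,0,0,0,-1],[0.01,0.74,0,0,0,0,-1]]

```text
t: 22.75
position: [0.5553, 0.2569, 0.1901]
orientation: [0.089, 0.996, -0.001, -0.001]
force: [0.1, -0.0, -3.4]
width: 0.322
gripper_force: 25.0
```

>>> drive_tool:
  increments:
    - [[0,0,0.01,0,0,0,-1],[0,0,0.015,0,0,0,-1],[0,0,0.02,0,0,0,-1],[0,0,0.025,0,0,0,-1],[0,0,0.03,0,0,0,-1],[0,0,0.03,0,0,0,-1],[0,0,0.03,0,0,0,-1],[0,0,0.03,0,0,0,-1],[0,0,0.03,0,0,0,-1],[0,0,0.03,0,0,0,-1]]

```text
t: 23.75
position: [0.5554, 0.2561, 0.1873]
orientation: [0.089, 0.996, -0.001, -0.001]
force: [0.0, -0.1, -2.2]
width: 0.322
gripper_force: 25.0
```

```bash
python3 -c "
from h import *
from workcell import sensors
s=sensors.state();print(s['force'].round(1),((s['position'][:2]-O)@np.c_[X,Y]*1000).round(1))
f=tilt('side',(.5,.6),(.2,.31))
"
```

```text
[ 0.  -0.1 -2.2] [-1.1 74.2]
side 2416
  z 0.01 n89 x [0.53  0.581] y [0.261 0.285]
  z 0.03 n125 x [0.533 0.58 ] y [0.273 0.286]
  z 0.05 n143 x [0.536 0.581] y [0.277 0.286]
  z 0.07 n139 x [0.536 0.58 ] y [0.277 0.286]
  z 0.09 n161 x [0.536 0.581] y [0.277 0.286]
  z 0.11 n51 x [0.537 0.579] y [0.277 0.286]
  z 0.13 n25 x [0.539 0.542] y [0.245 0.266]
  z 0.15 n1683 x [0.501 0.595] y [0.214 0.308]
```

>>> drive_tool:
  increments:
    - [[0,0,0.005,0,0,0,-1],[0,0,0.008,0,0,0,-1],[0,0,0.008,0,0,0,-0.2],[0,0,0.008,0,0,0,0.3],[0,0,0.008,0,0,0,0.7],[0,0,0.008,0,0,0,0.7],[0,0,0.008,0,0,0,0.7],[0,0,0.008,0,0,0,0.7],[0,0,-0.03,0,0,0,0.7],[0,0,-0.1,0,0,0,0.7]]

```text
t: 24.8
position: [0.555, 0.2561, 0.197]
orientation: [0.089, 0.996, -0.001, -0.002]
force: [-0.2, -0.6, 0.6]
width: 0.852
gripper_force: 0.0
```

>>> drive_tool:
  increments:
    - [[0,0,-0.1,0,0,0,0.7],[0,0,-0.2,0,0,0,0.7],[0,0,-0.3,0,0,0,0.7],[0,0,-0.4,0,0,0,0.7],[0,0,-0.5,0,0,0,0.7],[0,0,-0.6,0,0,0,0.7],[0,0,-0.7,0,0,0,0.7],[0,0,-0.8,0,0,0,0.7],[0,0,-0.9,0,0,0,0.7],[0,0,-1,0,0,0,0.7]]

```text
t: 25.8
position: [0.5556, 0.2564, 0.2979]
orientation: [0.089, 0.996, -0.001, -0.001]
force: [0.2, 0.3, 0.6]
width: 0.85
gripper_force: 0.0
```

>>> drive_tool:
  increments:
    - [[0.1,0,0,0,0,0,0.7],[0.2,0,0,0,0,0,0.7],[0.3,0,0,0,0,0,0.7],[0.4,0,0,0,0,0,0.7],[0.5,0,0,0,0,0,0.7],[0.6,0,0,0,0,0,0.7],[0.7,0,0,0,0,0,0.7],[0.8,0,0,0,0,0,0.7],[0.9,0,0,0,0,0,0.7],[1,0,0,0,0,0,0.7]]

```text
t: 26.8
position: [0.4564, 0.2743, 0.2974]
orientation: [0.089, 0.996, -0.001, -0.001]
force: [0.6, 0.1, -1.0]
width: 0.851
gripper_force: 0.0
```

```bash
python3 -c "
from h import *
f=tilt('side',(.5,.6),(.2,.31));tilt('side',(.49,.57),(.06,.15))
cv2.imwrite('pics/s4.png',f['pixels'][:,:,::-1])
"
```

```text
side 3596
  z 0.01 n95 x [0.529 0.581] y [0.254 0.285]
  z 0.03 n127 x [0.53 0.58] y [0.261 0.285]
  z 0.05 n159 x [0.534 0.581] y [0.275 0.286]
  z 0.07 n147 x [0.532 0.58 ] y [0.275 0.286]
  z 0.09 n168 x [0.536 0.581] y [0.276 0.285]
  z 0.11 n51 x [0.539 0.579] y [0.234 0.285]
  z 0.13 n80 x [0.539 0.574] y [0.247 0.269]
  z 0.15 n2765 x [0.502 0.598] y [0.206 0.307]
side 1891
  z 0.01 n33 x [0.53  0.546] y [0.131 0.134]
  z 0.03 n64 x [0.53  0.554] y [0.129 0.134]
  z 0.05 n138 x [0.508 0.553] y [0.13  0.135]
  z 0.07 n143 x [0.506 0.553] y [0.13  0.135]
  z 0.09 n167 x [0.509 0.555] y [0.127 0.135]
  z 0.11 n214 x [0.52  0.554] y [0.089 0.134]
  z 0.13 n222 x [0.514 0.547] y [0.103 0.129]
  z 0.15 n902 x [0.491 0.569] y [0.065 0.148]
  z 0.17 n8 x [0.521 0.538] y [0.119 0.122]
```

View pics/s4.png

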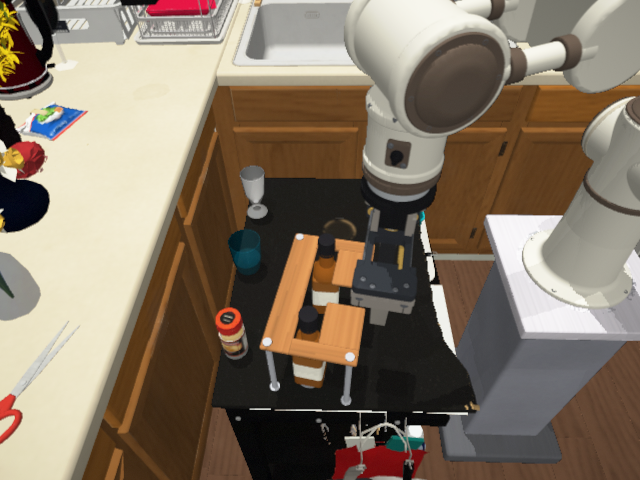

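The side view shows the bottle upright over the pad (cap (309,320), body (310,370)), the other bottle still at (325,275), the glasses and jar unmoved, and the gripper clear.

```bash
python3 -c "
from workcell import arm; print(arm.sign_off())"
```

```text
the job is handed in; nothing more can be done
None
```

The fallen bottle now stands upright in the rack over the felt pad with its neck in the slot; the other bottle, the two glasses and the jar look unmoved in the final view, and I handed the job in at about 27 s.

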